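Load the marking-powder bottles into the feed lane

TASK

Load the three black bottles of marking powder, standing upright, in single file into the covered feed lane: the tall one with the yellow label in first, then the blue-labelled one, then the short one, and push the file in under the clear cover until it is closed up against the back stop. Do not tip a bottle over, and leave the other things on the desk and the reel on the cover where they are.

Things in the scene. Friction and masses are not known exactly. Their poses are not given: they have to be found in the camera images.
- tall_bottle: Closed, rigid black screw-top bottle of marking powder, standing upright; origin at the centre of its underside, z up along it. Yellow label, 90 mm tall: body 48 mm in diameter up to 72 mm, cap 38 mm in diameter above. About 0.12 kg. Its start is swapped at random among four places in front of the printer.
- blue_bottle: Closed, rigid black screw-top bottle of marking powder, standing upright; origin at the centre of its underside, z up along it. Blue label, 85 mm tall: body 48 mm in diameter up to 68 mm, cap 38 mm in diameter above. About 0.11 kg. Its start is swapped at random among four places in front of the printer.
- short_bottle: Closed, rigid black screw-top bottle of marking powder, standing upright; origin at the centre of its underside, z up along it. Yellow label, 70 mm tall: body 44 mm in diameter up to 56 mm, cap 34 mm in diameter above. About 0.09 kg. Its start is swapped at random among four places in front of the printer.
- lane: Feed lane fixed to the desk, left of the middle, mouth to the right and towards the robot; place and yaw vary. Two blue guide rails, 25 mm high, 3 mm thick, 54 mm apart inside, stand on the desk, which is the lane's floor; feet reach to y = +-0.043. Origin: on the desk, midway between the rails, under the cover's front edge; x runs along the lane inwards, away from the mouth, y left, z up.
- lane_mouth (a point): On the desk, midway between the near ends of the straight rails, at x = -0.055 in the lane's frame. Nearer the robot the rails flare, to about 80 mm apart at x = -0.080. From here to x = 0 the lane is open above.
- lane_cover (a point): Middle of the front edge of the flat clear cover, on its underside: 110 mm above the desk. The cover is 4 mm thick, 68 mm wide, covers x = 0 to 0.152, has 11 mm lips along its sides and stands on four 12 mm posts just outside the rails, at x = 0.008 and 0.144. It is in the way of a gripper that points straight down.
- lane_stop (a point): On the near face of the back stop (aluminium plate 80 mm high, at x = 0.147 in the lane's frame), midway between the rails, 24 mm above the desk. Closed up against it, the three bottles fill x = 0.007 to 0.147, so the last one ends wholly under the cover: lean the tool back, out of the lane, to push it there.
- printer: Black desktop printer, fixed, at the back of the desk: 464 mm wide, 185 mm high. Origin under its middle; its flat front face lies at x = -0.19 in its own frame and spans y = +-0.232; x points away from the robot. Bystander.
- white_bottle: White squeeze bottle, 68 mm in diameter, 197 mm tall, upright and loose; origin at the centre of its underside. Bystander. Its start is swapped at random among four places in front of the printer.
- tape_measure: Yellow and black tape measure, 66 x 78 x 40 mm, loose, between the lane's mouth and the bottles; origin at the centre of its underside. Bystander.
- tape_roll: Roll of printed white packing tape lying flat, 110 mm in diameter, 48 mm high, loose, left of the lane; origin at the centre of its underside. Bystander.
- chalk_reel: Teal and black string-line reel lying on the lane's cover, near its back: 60 mm in diameter, 26 mm high, loose; origin at the centre of its underside. Bystander.

How it is judged:
On the way, in this order (a step that is already met when the one before it is completed fails the run):
1. the tall bottle is in the lane, its axis past the cover's front edge (x of tall_bottle in the frame of lane between 0 and 0.137 m and y of tall_bottle in the frame of lane between -0.012 and 0.012 m and height (world z) of tall_bottle below 0.01 m and angle between tall_bottle's own z axis and vertical below 0.15 rad), for 0.1 s.
2. the blue-labelled bottle has followed it in, its axis past the cover's front edge (x of blue_bottle in the frame of lane between 0 and 0.137 m and y of blue_bottle in the frame of lane between -0.012 and 0.012 m and height (world z) of blue_bottle below 0.01 m and angle between blue_bottle's own z axis and vertical below 0.15 rad), for 0.1 s.
At the end, for the whole second after the job is handed in: All three stand upright (0.15 rad) on the desk between the rails, at rest, in the order tall, blue, short from the stop outwards, closed up against it: axes past 0.113, 0.064 and 0.018 m in the lane's frame (10 to 12 mm short of perfect) (x of tall_bottle in the frame of lane between 0.113 and 0.137 m and y of tall_bottle in the frame of lane between -0.012 and 0.012 m and height (world z) of each of tall_bottle, blue_bottle, short_bottle below 0.01 m and angle between each of tall_bottle, blue_bottle, short_bottle's own z axis and vertical below 0.15 rad and x of blue_bottle in the frame of lane between 0.064 and 0.137 m and y of blue_bottle in the frame of lane between -0.012 and 0.012 m and x of short_bottle in the frame of lane between 0.018 and 0.137 m and y of short_bottle in the frame of lane between -0.012 and 0.012 m and linear speed of each of tall_bottle, blue_bottle, short_bottle below 0.02 m/s); the robot touches nothing.
It fails at once if the white bottle, tape measure, tape roll or string reel is moved more than 25 mm (distance of any of white_bottle, tape_measure, tape_roll, chalk_reel from where it was at the start of the episode above 0.025 m).
It fails at once if a bottle is tipped over (angle between any of tall_bottle, blue_bottle, short_bottle, white_bottle's own z axis and vertical above 0.7 rad).
It also fails if it takes over 69 s, if anything falls off the work surface, if the arm or the gripper's body presses on something with over 40 N, if the wrist force passes 120 N, or if a joint passes its speed limit or range.

ROBOT

A 7-joint arm with a two-finger parallel gripper is mounted at the origin on a cart in front of the work surface, level with it; the furniture and walls round the work are solid. World frame = base frame: x ahead of the robot, y to its left, z up, the work surface at z = 0. Lengths are in m, angles in rad, forces in N, time in s.
With the tool pointing down it reaches from about 0.425 to 0.825 m from the base axis. Payload 3.6 kg.
Tool frame: the origin (TCP) lies where the fingers leave the gripper's body, on its centre line; the fingertips stand 73 mm ahead of it and the grasp point (between the pads) lies 54 mm ahead of it; z points along the fingers, y is the line along which they close (so a half turn about z gives the same grasp; the last joint's range is limited). The gripper opens to 85 mm and grips with 20 to 120 N. Pads are 22 mm wide; open, the fingers measure 114 mm over their backs; the gripper's body (76 mm by 85 mm) begins 54 mm behind the grasp point. The pads swing forward as they close: fully open they stand 13 mm farther back than shut.
Start: joints at [1.139, 0.615, -0.013, 1.423, 0.008, 1.103, -0.04], TCP at [0.256, -0.597, 0.304] pointing down, gripper open.
Joint ranges: [-3.12, 3.12], [-0.3, 2.06], [-1.34, 1.32], [0.26, 2.42], [-1.36, 4.5], [0.01, 1.98], [-2.84, 2.84]. Speed limits (rad/s): [2.79, 2.79, 3.14, 3.14, 3.14, 3.14, 3.14].

INTERFACE

Orientations are given as a unit quaternion [x, y, z, w].
In Python, from station import arm, snapshot, camera_info, ticket gives the robot as it stands. Calls block until the motion is done:
- arm.movep(position, orientation): joint-space move of the TCP to a pose.
- arm.line_to(position, velocity=0.15, ori=None): straight line of the TCP; ori=None keeps the orientation; velocity is the mean speed in m/s.
- arm.move_j(angles): joint-space move.
- arm.move_gripper(opening, effort=None): opening from 0.0 (shut) to 1.0 (fully open); effort is the grip in N (None keeps the last); returns when the fingers have stopped.
- arm.pause(seconds).
- arm.ik(position, orientation): joint angles nearest the present ones, or None.
- snapshot(name): name is "side" or "top" or "wrist"; returns the picture (480x640x3 uint8, blue, green, red); there is no depth.
- camera_info(name): a dict with "fx", "fy", "cx", "cy" (pixels), "R" (3x3) and "t" (3): a world point X has camera coordinates R X + t; the wrist camera has in their place "T_tool_cam" (4x4, takes a point from camera to tool coordinates, whose origin is the TCP and whose axes are the flange's). Camera axes: x right, y down, z forward; pixel columns grow to the right and rows downward; lengths in m; the calibration is good to about 2 mm. A picture is of the moment at which its call begins: read the wrist's pose just before it. camera_info takes no time and is no camera call.
A pose or a line that the arm cannot do raises arm.MotionError and nothing moves.
- ticket.finish_job(): hands the job in, once; it reports no verdict.
Readings, each from a call of its own:
- arm.read_time(): time.
- arm.read_joint_positions(): joint angles.
- arm.read_dq(): joint speeds.
- arm.read_effort(): joint torques, N m.
- arm.read_tool_pos(): TCP position.
- arm.read_eef_rot(): TCP orientation.
- arm.read_ft_force(): force on the tool from outside, world axes, zero at the start.
- arm.read_wrist_torque(): the same for the moment, N m.
- arm.read_opening(): opening from 0.0 (shut) to 1.0 (fully open).
Only numpy, scipy, OpenCV 4.12 (cv2) and the standard library are available. Lean on these libraries where they do the work, as an engineer would, in place of code of your own. Each camera call takes 0.05 s, during which the arm holds its last target. There are 200 camera calls.

## Working session

There is one attempt and no reset: what is moved stays moved. The work goes in short steps, each a Python script; the robot and the scene stay as the last script left them, time stands still between calls to the robot, and variables do not carry over. Pictures are saved under pics/ and viewed, on a budget of 10 in all, crops included, one or two more only if the job needs it, and the job is handed in when it is done.

```bash
ls; mkdir -p pics
python3 - <<'E'
from station import arm, snapshot, camera_info
import cv2
for n in ("side","top"):
    cv2.imwrite(f"pics/{n}0.png",snapshot(n)); c=camera_info(n); print(n,{k:(v if not hasattr(v,'round') else v) for k,v in c.items()})
print(camera_info("wrist")); print(arm.read_time(),arm.read_eef_rot(),arm.read_tool_pos())
E
```

```text
pics
side {'fx': 493.4199097725815, 'fy': 493.4199097725815, 'cx': 322.49313166125654, 'cy': 238.65560809825226, 'R': array([[-0.47318188, -0.88091705,  0.00916826],
       [-0.3614717 ,  0.18465171, -0.91391572],
       [ 0.80339101, -0.43576242, -0.40580043]]), 't': array([0.37753347, 0.26878493, 0.69146695])}
top {'fx': 611.7007525615131, 'fy': 611.7007525615131, 'cx': 317.4555431739292, 'cy': 241.8407334937709, 'R': array([[ 0.02477326, -0.99959727, -0.01384157],
       [-0.9852122 , -0.02206396, -0.16991203],
       [ 0.1695382 ,  0.01784616, -0.98536202]]), 't': array([0.13629171, 0.60558168, 1.43781931])}
{'fx': 417.7285052466878, 'fy': 417.7285052466878, 'cx': 312.002242965975, 'cy': 241.75240216604547, 'T_tool_cam': array([[-1.39723337e-03, -9.59164734e-01, -2.82844588e-01,
         7.26787947e-02],
       [ 9.99998652e-01, -1.58413228e-03,  4.32082971e-04,
        -1.52866670e-04],
       [-8.62501989e-04, -2.82843603e-01,  9.59165654e-01,
        -6.98464763e-02],
       [ 0.00000000e+00,  0.00000000e+00,  0.00000000e+00,
         1.00000000e+00]])}
0.1 [ 9.79581098e-01  2.01045919e-01 -2.53755600e-04 -1.15997606e-03] [ 0.25579212 -0.59698251  0.30282763]
```

View pics/side0.png

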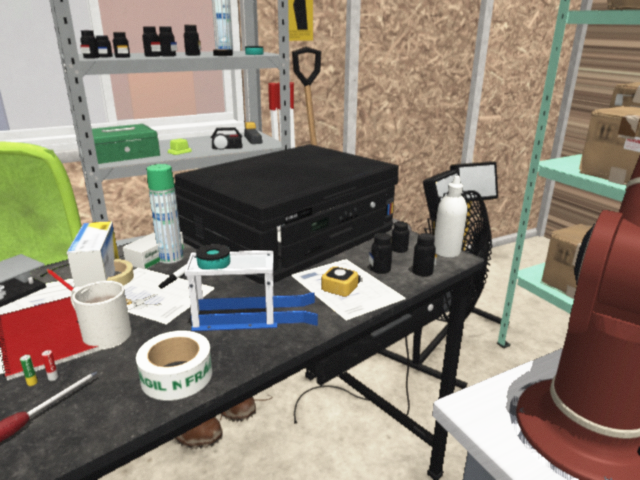

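View pics/top0.png

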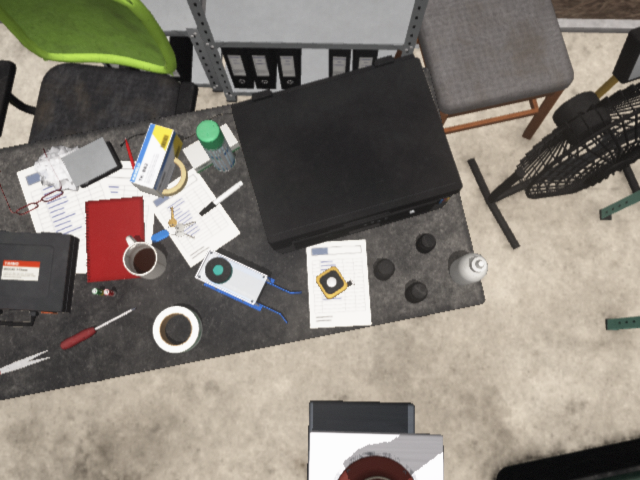

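The side view shows the bottles at (381,252), (400,236) and (425,254); the top view shows them at (384,269), (426,243) and (415,292). The lane mouth is to the right of (265,290). I need enlarged crops to tell the bottles apart.

Run:
```python
import cv2,numpy as np
s=cv2.imread("pics/side0.png");t=cv2.imread("pics/top0.png")
def crop(im,x,y,w,h,k): 
    return cv2.convertScaleAbs(cv2.resize(im[y:y+h,x:x+w],None,fx=k,fy=k,interpolation=cv2.INTER_CUBIC),alpha=1.6,beta=20)
a=crop(s,360,210,80,75,5) #400x375
b=crop(t,360,225,80,80,5)[:375]
c=crop(t,185,240,160,90,5)[:, :800]
a=np.hstack([a,b]); cv2.imwrite("pics/c1.png",np.vstack([a[:,:],c])[:825])
im=np.vstack([a,c]); im=cv2.resize(im,None,fx=.72,fy=.72,interpolation=cv2.INTER_AREA); cv2.imwrite("pics/c1.png",im); print(im.shape)
```

```text
(594, 576, 3)
```

View pics/c1.png

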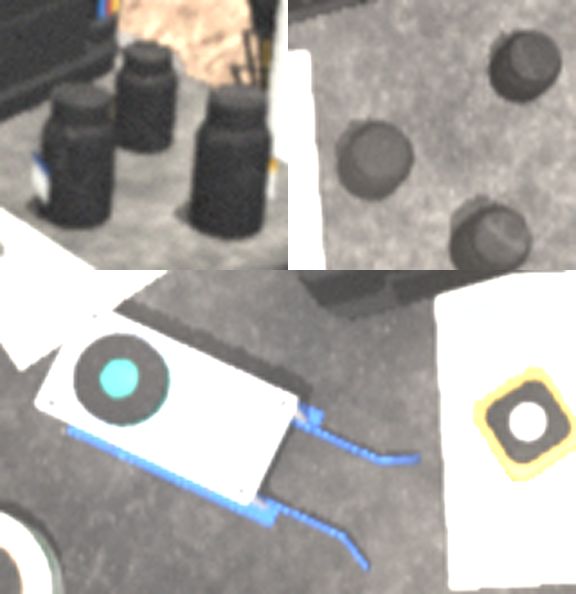

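Identification: the blue label is at top view (386,269), the tall bottle is the nearest at (415,292), and the short one is at (426,243). Now I'll fit positions from pixels.

```bash
cat > h.py <<'E'
import numpy as np, cv2
from scipy.optimize import least_squares
from scipy.spatial.transform import Rotation as Rn
from station import camera_info
def proj(c,X):
    X=np.atleast_2d(X); p=X@np.asarray(c["R"]).T+c["t"]
    return np.c_[c["fx"]*p[:,0]/p[:,2]+c["cx"], c["fy"]*p[:,1]/p[:,2]+c["cy"]]
def ray(c,uv,z):
    d=np.array([(uv[0]-c["cx"])/c["fx"],(uv[1]-c["cy"])/c["fy"],1.])
    R=np.asarray(c["R"]); d=R.T@d; o=-R.T@np.asarray(c["t"])
    return o+d*(z-o[2])/d[2]
def wristcam(pos,quat):
    c=dict(camera_info("wrist")); T=np.asarray(c["T_tool_cam"])
    Rt=Rn.from_quat(quat).as_matrix(); Rwc=Rt@T[:3,:3]; o=Rt@T[:3,3]+pos
    c["R"]=Rwc.T; c["t"]=-Rwc.T@o; return c
def lane2w(L,P):
    P=np.atleast_2d(P); c,s=np.cos(L[2]),np.sin(L[2])
    return np.c_[L[0]+c*P[:,0]-s*P[:,1],L[1]+s*P[:,0]+c*P[:,1],P[:,2]]
# tool pointing: approach = tilt (rad) from down toward heading psi; tool y is horizontal, perpendicular to psi
def quat(psi,tilt=0.,flip=False):
    z=np.array([np.sin(tilt)*np.cos(psi),np.sin(tilt)*np.sin(psi),-np.cos(tilt)])
    y=np.array([-np.sin(psi),np.cos(psi),0])*(-1 if flip else 1)
    return Rn.from_matrix(np.c_[np.cross(y,z),y,z]).as_quat()
E
python3 - <<'E'
from h import *
c=camera_info("top"); s=camera_info("side")
def top(u,v): return (185+u/3.6,240+(v-270)/3.6)
P=np.array([[0,.034,.114],[0,-.034,.114],[.152,.034,.114],[.152,-.034,.114],[-.055,.0285,.025],[-.055,-.0285,.025],[-.08,.041,.025],[-.08,-.041,.025]])
# lane x inwards = image left; lane left(+y) = image down
U=np.array([top(248,503),top(298,405),top(37,402),top(112,310),top(345,533),top(380,460),top(368,568),top(418,460)])
f=lambda L:(proj(c,lane2w(L,P))-U).ravel()
r=least_squares(f,[.5,.1,1.2],loss='soft_l1'); L=r.x; print("lane",L,np.degrees(L[2])); print(r.fun.reshape(-1,2).round(1))
print("mouth",lane2w(L,[-.055,0,0]))
print("side mouth/cover corners",proj(s,lane2w(L,P)).round(0).tolist())
B={}
for n,u,v,z in (("tall",496,238,.09),("blue",381,157,.085),("short",533,60,.07)):
    uv=(360+(u-288)/3.6,225+v/3.6); B[n]=ray(c,uv,z); print(n,B[n].round(4), "side base",proj(s,[*B[n][:2],0]).round(0),"top",proj(s,B[n]).round(0))
for n,uv,z in (("white",(479,262),.19),("tape",(331,283),.04),("roll",(177,329),.048)): print(n,ray(c,uv,z).round(3))
np.savez("est.npz",L=L,**B)
E
```

```text
lane [0.47423654 0.27624394 1.16359551] 66.66911177836664
[[ 0.9 -0.5]
 [-0.2 -0. ]
 [ 0.6  0.1]
 [-7.2 -0.7]
 [-0.5  1.1]
 [-0.3  0.1]
 [ 0.2  0.4]
 [ 0.6 -0.3]]
mouth [[0.4524543  0.22574113 0.        ]]
side mouth/cover corners [[274.0, 271.0], [274.0, 255.0], [187.0, 274.0], [192.0, 257.0], [305.0, 311.0], [303.0, 296.0], [319.0, 314.0], [316.0, 292.0]]
tall [ 0.4842 -0.0875  0.09  ] side base [[422. 273.]] top [[426. 237.]]
blue [ 0.5361 -0.0131  0.085 ] side base [[382. 270.]] top [[384. 236.]]
short [ 0.6056 -0.1154  0.07  ] side base [[400. 250.]] top [[402. 224.]]
white [ 0.542 -0.207  0.19 ]
tape [0.504 0.115 0.04 ]
roll [0.384 0.482 0.048]
```

```bash
cat >> h.py <<'E'
E0=np.load("est.npz"); 
def tcp(g,q,d=.054): return np.asarray(g)-d*Rn.from_quat(q).as_matrix()[:,2]
E
python3 - <<'E'
from h import *
from station import arm
c=camera_info("top"); print("printer",ray(c,(275,247),.185),ray(c,(460,190),.185))
L=E0["L"]
def show(n,g,psi,t=0,d=.054):
    for fl in (0,1):
        q=quat(psi,t,fl); j=arm.ik(tcp(g,q,d),q); print(n,round(np.degrees(psi)),fl,None if j is None else np.round(j,2))
for n,ps in (("tall",(55,-125)),("blue",(0,33,60)),("short",(-10,0,15,30))):
    for p in ps: show(n,[*E0[n][:2],.05],np.radians(p))
show("lane",lane2w(L,[-.045,0,.05])[0],L[2])
for t in (40,50,60): 
  for x in (-.1,.006): show("push%d"%t,lane2w(L,[x,0,.035])[0],L[2],np.radians(t),.073)
print(arm.read_time())
E
```

```text
printer [0.56574095 0.24194122 0.185     ] [ 0.70455891 -0.16859204  0.185     ]
tall 55 0 [ 0.8   1.01 -1.15  2.04  1.18  0.99  1.53]
tall 55 1 [ 0.23  0.69 -0.14  2.06  0.22  0.41 -0.69]
tall -125 0 [ 0.23  0.69 -0.14  2.06  0.22  0.41 -0.69]
tall -125 1 [ 0.8   1.01 -1.15  2.04  1.18  0.99  1.53]
blue 0 0 [ 0.39  0.81 -0.64  1.93  0.78  0.67  0.82]
blue 0 1 [-0.06  0.73  0.07  1.94 -0.1   0.48 -1.5 ]
blue 33 0 [ 0.63  1.05 -1.15  1.92  1.15  1.05  1.08]
blue 33 1 [ 0.03  0.72 -0.07  1.94  0.1   0.48 -1.1 ]
blue 60 0 [ 0.63  1.05 -1.15  1.92  1.15  1.05  1.55]
blue 60 1 [ 0.09  0.73 -0.17  1.94  0.23  0.49 -0.76]
short -10 0 [ 0.49  0.88 -0.58  1.69  0.65  0.77  0.99]
short -10 1 [ 0.1   0.81  0.08  1.71 -0.1   0.63 -1.51]
short 0 0 [ 0.51  0.89 -0.62  1.69  0.69  0.79  1.13]
short 0 1 [ 0.13  0.8   0.04  1.71 -0.05  0.63 -1.38]
short 15 0 [ 0.54  0.9  -0.67  1.69  0.73  0.82  1.36]
short 15 1 [ 0.16  0.8  -0.02  1.71  0.02  0.63 -1.18]
short 30 0 [ 0.74  1.11 -1.15  1.69  1.12  1.15  1.34]
short 30 1 [ 0.2   0.8  -0.07  1.7   0.09  0.64 -0.97]
lane 67 0 [ 0.14  1.03 -1.15  1.98  1.17  1.02  1.12]
lane 67 1 [-0.38  0.71 -0.21  2.    0.31  0.46 -1.22]
push40 67 0 None
push40 67 1 None
push40 67 0 [ 0.38  1.14 -1.14  2.28  2.31  0.53  0.33]
push40 67 1 [ 0.38  1.14 -1.14  2.28  2.31  0.53 -2.81]
push50 67 0 None
push50 67 1 None
push50 67 0 [ 0.46  1.26 -1.15  2.34  2.69  0.57  0.12]
push50 67 1 [ 0.28  1.04 -0.78  2.34  3.37  0.54  2.48]
push60 67 0 None
push60 67 1 None
push60 67 0 [ 0.54  1.41 -1.15  2.36  2.99  0.61  0.03]
push60 67 1 [ 0.45  1.28 -0.97  2.37  3.33  0.62  2.78]
0.1
```

Run:
```python
from h import *
from station import arm
L=E0["L"]
for fl in (0,1):
 for off in (0,-25,-50):
  for t in (0,15,25,35):
   r=[]
   for x in (-.1,-.085,-.05,-.001):
    q=quat(L[2]+np.radians(off),np.radians(t),fl); j=arm.ik(tcp(lane2w(L,[x,0,.03])[0],q,.073),q); r.append("none" if j is None else str(np.round(j,1).tolist()))
   print(fl,off,t,*r)
q=quat(np.radians(55),0,1)
g=[*(E0["tall"][:2]),.05]
arm.movep(tcp([.5,-.09,.2],q),q)
print(arm.read_time(),arm.read_joint_positions())
p,r=np.array(arm.read_tool_pos()),arm.read_eef_rot()
im=snapshot=__import__("station").snapshot("wrist"); c=wristcam(p,r)
for n,h,rr in (("tall",.09,.019),("blue",.085,.019),("short",.07,.017)):
  a=np.linspace(0,6.28,40); 
  uv=proj(c,np.c_[E0[n][0]+rr*np.cos(a),E0[n][1]+rr*np.sin(a),0*a+h]); cv2.polylines(im,[uv.round().astype(int)],True,(0,255,0),1)
cv2.imwrite("pics/w1.png",im)
```

```text
0 0 0 [0.2, 1.0, -1.2, 2.1, 1.2, 1.0, 1.1] [0.2, 1.0, -1.2, 2.1, 1.2, 1.0, 1.1] [0.1, 1.0, -1.2, 2.0, 1.2, 1.0, 1.1] [0.1, 1.1, -1.2, 1.9, 1.2, 1.1, 1.1]
0 0 15 [-0.2, 0.7, -0.1, 2.3, -1.2, 0.1, -2.7] [-0.3, 0.7, -0.1, 2.2, -1.2, 0.2, -2.7] [-0.5, 0.7, 0.1, 2.2, -1.2, 0.3, -2.8] [0.0, 0.8, -0.8, 2.1, 1.2, 0.4, 1.1]
0 0 25 [0.5, 1.0, -1.1, 2.3, 1.8, 0.6, 0.7] [0.4, 1.0, -1.1, 2.3, 1.8, 0.6, 0.7] [0.4, 1.0, -1.1, 2.3, 1.7, 0.6, 0.7] [0.3, 1.1, -1.1, 2.2, 1.7, 0.6, 0.8]
0 0 35 [0.6, 1.1, -1.1, 2.4, 2.2, 0.5, 0.5] [0.5, 1.1, -1.1, 2.4, 2.2, 0.5, 0.5] [0.4, 1.1, -1.1, 2.3, 2.2, 0.5, 0.5] [0.4, 1.1, -1.1, 2.3, 2.1, 0.5, 0.5]
0 -25 0 [0.1, 0.8, -0.8, 2.1, 1.0, 0.7, 0.9] [0.1, 0.9, -1.0, 2.1, 1.1, 0.8, 0.8] [0.1, 0.9, -1.0, 2.0, 1.1, 0.8, 0.8] [0.1, 1.1, -1.2, 1.9, 1.2, 1.1, 0.7]
0 -25 15 [0.3, 1.0, -1.2, 2.3, 1.6, 0.8, 0.3] [0.3, 1.0, -1.2, 2.3, 1.6, 0.8, 0.3] [-0.1, 0.7, -0.6, 2.2, 1.6, 0.3, 0.3] [-0.2, 0.8, -0.6, 2.1, 1.4, 0.4, 0.4]
0 -25 25 none [0.3, 1.0, -1.1, 2.4, 2.0, 0.8, -0.0] [0.3, 1.0, -1.1, 2.3, 2.0, 0.8, 0.0] [0.2, 1.0, -1.1, 2.2, 1.9, 0.8, 0.1]
0 -25 35 none none none [0.2, 1.
[... 1548 characters left out ...]
0.6, 2.3, 2.5, 0.4, 2.6] [-0.3, 0.7, -0.4, 2.3, 2.6, 0.3, 2.4]
1 -25 35 none none none [0.0, 0.9, -0.8, 2.4, 2.6, 0.7, 2.5]
1 -50 0 [-0.5, 0.7, 0.0, 2.1, -0.0, 0.4, -1.7] [-0.5, 0.7, 0.0, 2.1, -0.0, 0.4, -1.7] [-0.5, 0.7, -0.0, 2.0, 0.0, 0.4, -1.8] [-0.6, 0.7, -0.0, 1.9, 0.0, 0.5, -1.9]
1 -50 15 [-0.3, 0.7, -0.2, 2.3, 2.1, 0.2, 2.5] [-0.5, 0.7, -0.0, 2.3, 2.4, 0.1, 2.1] [-0.5, 0.7, -0.0, 2.2, 1.7, 0.1, 2.8] [-0.7, 0.7, 0.1, 2.1, -0.2, 0.1, -1.7]
1 -50 25 none none [-0.3, 0.7, -0.4, 2.4, 2.3, 0.5, 2.2] [-0.5, 0.7, -0.2, 2.3, 2.3, 0.4, 2.1]
1 -50 35 none none none [-0.2, 0.9, -0.8, 2.4, 2.2, 1.0, 2.2]
2.1333 [ 0.30988241  0.46822402 -0.24859736  1.88769269  0.15604779  0.80405319
 -0.6351622 ]
```

View pics/w1.png

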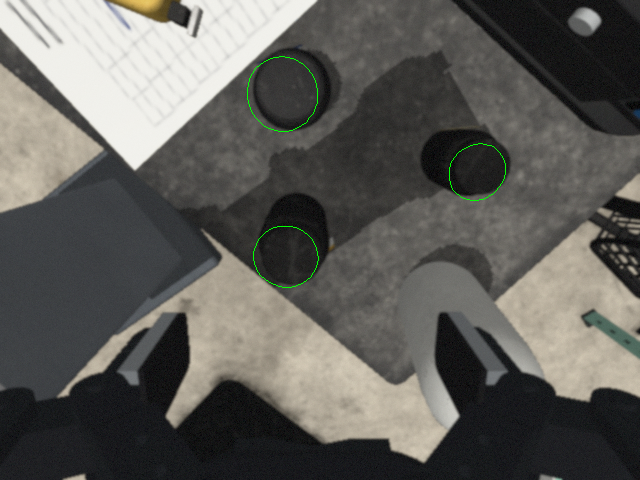

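The wrist view agrees with my estimates to a few mm: tall at (285,257), blue at (290,92), short at (477,170). Picking the tall bottle and taking a look over the lane.

```bash
cat >> h.py <<'E'
from station import arm, snapshot
def pick(xy,psi,gz,lift=.12):
    q=quat(psi); g=lambda z: tcp([xy[0],xy[1],z],q)
    arm.move_gripper(.95,40)
    arm.movep(g(gz+.13),q); print("above",np.round(arm.read_joint_positions(),2))
    arm.line_to(g(gz),.15); arm.move_gripper(0.,40); print("open",arm.read_opening(),"F",np.round(arm.read_ft_force(),1))
    arm.line_to(g(gz+lift),.2)
def overlay(fn,L):
    p,r=np.array(arm.read_tool_pos()),arm.read_eef_rot(); im=snapshot("wrist"); cv2.imwrite(fn.replace(".png","_raw.png"),im); c=wristcam(p,r)
    for P in ([[-.055,.027,.025],[0,.027,.025]],[[-.055,-.027,.025],[0,-.027,.025]],[[0,.034,.114],[0,-.034,.114]]):
        cv2.polylines(im,[proj(c,lane2w(L,P)).round().astype(int)],False,(0,255,0),1)
    cv2.imwrite(fn,im); return c
E
python3 - <<'E'
from h import *
L=E0["L"]
q=quat(np.radians(50))
arm.movep(tcp([*E0["tall"][:2],.25],q),q); print(np.round(arm.read_joint_positions(),2))
pick(E0["tall"],np.radians(50),.055)
print("t",arm.read_time())
q=quat(L[2]); arm.movep(tcp(lane2w(L,[-.07,0,.055+.13])[0],q),q)
print("t",arm.read_time(),np.round(arm.read_joint_positions(),2),arm.read_opening())
overlay("pics/w2.png",L)
E
```

```text
[ 0.85  0.59 -1.13  1.85  0.6   1.1   1.94]
above [ 0.8   0.67 -1.05  1.93  0.71  0.97  1.85]
open 0.5385945805313614 F [ 0.3 -1.2  4.6]
t 7.1583
t 8.3167 [ 0.18  0.68 -1.06  1.93  0.72  0.98  1.51] 0.5314713024689074
```

View pics/w2.png

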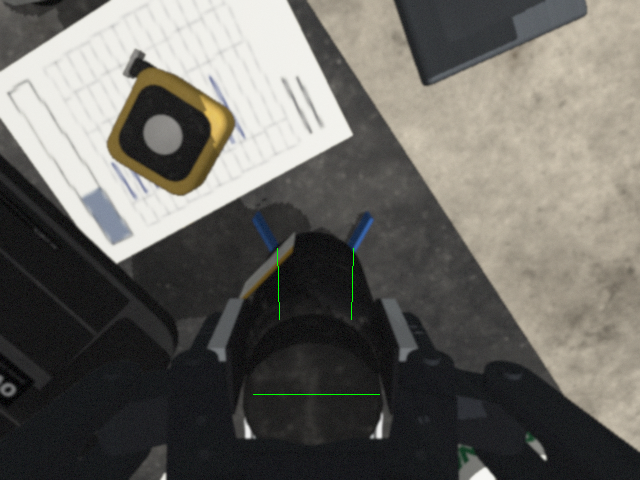

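The bottle is held. The overlay matches the rail bends at (277,247) and (353,248), and the flare tips at (258,214) and (370,215) are symmetric, so the lane fit is good. Placing and pushing.

```bash
cat >> h.py <<'E'
def place(L,gz,x=-.046):
    q=quat(L[2]); g=lambda x,z: tcp(lane2w(L,[x,0,z])[0],q)
    arm.line_to(g(x,gz+.10),.2,q); arm.line_to(g(x,gz+.004),.12); arm.line_to(g(x,gz+.0005),.03)
    print("placed F",np.round(arm.read_ft_force(),1))
    arm.move_gripper(.75); arm.line_to(g(-.10,gz+.012),.12); arm.move_gripper(0.); print("t",arm.read_time())
def push(L,xend,tilt=np.radians(30),z=.033,y=0.,v=.06,back=True):
    q=quat(L[2],tilt); g=lambda x,z: tcp(lane2w(L,[x,y,z])[0],q,.073)
    arm.line_to(g(-.093,z),.12,q); print(np.round(arm.read_joint_positions(),2)); f0=np.array(arm.read_ft_force())
    arm.line_to(g(xend,z),v); print("push F",np.round(np.array(arm.read_ft_force())-f0,1),"t",arm.read_time())
    if back: arm.line_to(g(-.09,z+.01),.2); arm.line_to(g(-.10,z+.15),.25)
E
python3 - <<'E'
from h import *
L=E0["L"]
place(L,.055)
try: push(L,-.012)
except arm.MotionError as e: print("ERR",e)
overlay("pics/w3.png",L); 
a=cv2.imread("pics/w3.png"); b=snapshot("side")[210:340,170:330]; b=cv2.resize(b,None,fx=2.46,fy=2.46)
a=cv2.resize(a,(400,300)); b=b[:300]; cv2.imwrite("pics/w3b.png",np.hstack([a,cv2.resize(b,(394,300))])); print(arm.read_time())
E
```

```text
placed F [0.8 1.  1.2]
t 11.4833
[ 0.43  0.96 -1.    2.36  2.14  0.39  0.44]
push F [ 0.1 -0.3 -0.8] t 15.1083
ERR the arm cannot follow that straight line within its joint ranges
15.75
```

View pics/w3b.png

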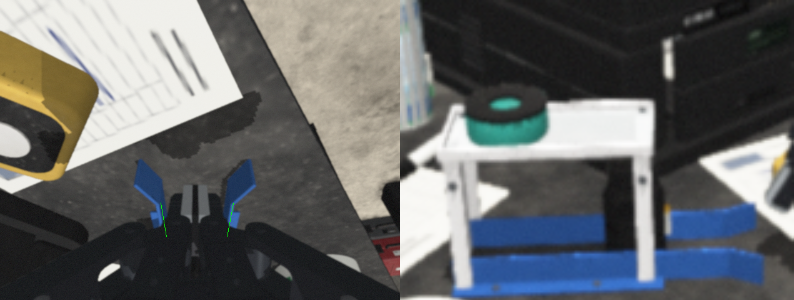

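The tall bottle stands upright between the rails, at the cover's front edge, and the bystanders are unmoved. Only the retreat lift was refused, so I'll return to vertical as part of the exit and go for blue.

```bash
cat >> h.py <<'E'
def leave(L):
    q=quat(L[2]); arm.line_to(tcp(lane2w(L,[-.10,0,.15])[0],q),.2,q)
def lane_above(L,gz):
    q=quat(L[2]); arm.movep(tcp(lane2w(L,[-.07,0,gz+.13])[0],q),q); print(np.round(arm.read_joint_positions(),2),arm.read_opening())
E
python3 - <<'E'
from h import *
L=E0["L"]
leave(L)
q=quat(np.radians(45)); arm.movep(tcp([*E0["blue"][:2],.22],q),q)
pick(E0["blue"],np.radians(45),.052)
print("t",arm.read_time())
lane_above(L,.052); overlay("pics/w4.png",L)
place(L,.052)
push(L,-.012,back=False)
q=quat(L[2],np.radians(30)); arm.line_to(tcp(lane2w(L,[-.09,0,.04])[0],q,.073),.2)
leave(L); print(arm.read_time())
a=cv2.resize(cv2.imread("pics/w4.png"),(400,300)); b=cv2.resize(snapshot("side")[210:340,170:430],(400,200)); cv2.imwrite("pics/w4b.png",np.hstack([a,cv2.copyMakeBorder(b,0,100,0,0,0)]))
E
```

```text
Traceback (most recent call last):
  File "h.py", line 49, in leave
    q=quat(L[2]); arm.line_to(tcp(lane2w(L,[-.10,0,.15])[0],q),.2,q)
                  ~~~~~~~~~~~^^^^^^^^^^^^^^^^^^^^^^^^^^^^^^^^^^^^^^^
station.MotionError: the arm cannot follow that straight line within its joint ranges
```

```bash
cat >> h.py <<'E'
def leave(L):
    q=quat(L[2])
    for x,z in ((-.10,.067),(-.10,.17)):
        p=tcp(lane2w(L,[x,0,z])[0],q)
        try: arm.line_to(p,.2,q)
        except arm.MotionError: print("fallback"); arm.movep(p,q)
E
python3 - <<'E'
from h import *
L=E0["L"]
leave(L); print(np.round(arm.read_joint_positions(),2))
q=quat(np.radians(45)); arm.movep(tcp([*E0["blue"][:2],.22],q),q)
pick(E0["blue"],np.radians(45),.052)
print("t",arm.read_time())
lane_above(L,.052); overlay("pics/w4.png",L)
place(L,.052)
push(L,-.012,back=False)
q=quat(L[2],np.radians(30)); arm.line_to(tcp(lane2w(L,[-.09,0,.04])[0],q,.073),.2)
leave(L); print(arm.read_time())
a=cv2.resize(cv2.imread("pics/w4.png"),(400,300)); b=cv2.resize(snapshot("side")[210:340,170:430],(400,200)); cv2.imwrite("pics/w4b.png",np.hstack([a,cv2.copyMakeBorder(b,0,100,0,0,0)]))
E
```

```text
[ 0.19  0.64 -0.99  2.    0.7   0.88  1.56]
above [ 0.55  0.68 -0.91  1.82  0.64  0.97  1.71]
open 0.5285968768176863 F [0.1 0.1 5.9]
t 23.5667
[ 0.15  0.65 -0.99  1.93  0.68  0.94  1.55] 0.5254878607598933
placed F [0.9 1.  0.2]
t 27.6917
[ 0.43  0.95 -0.99  2.36  2.16  0.38  0.43]
push F [-1.4 -0.3 -0.5] t 32.6917
fallback
34.8417
```

View pics/w4b.png

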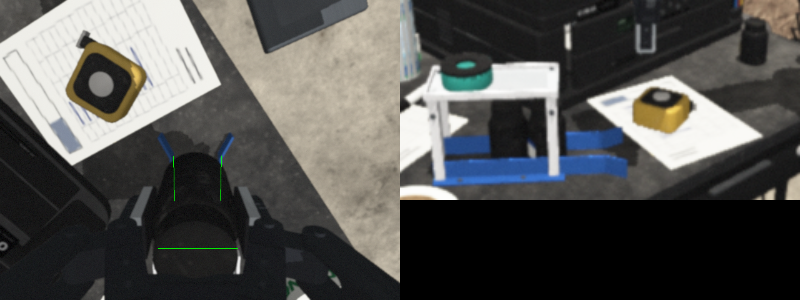

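Tall and blue are both in and upright. The short bottle is next, with the final push guarded by force.

Run:
```python
from h import *
L=E0["L"]
q=quat(np.radians(20)); arm.movep(tcp([*E0["short"][:2],.22],q),q)
pick(E0["short"],np.radians(20),.044)
print("t",arm.read_time())
lane_above(L,.044)
place(L,.044)
push(L,-.008,back=False)
q=quat(L[2],np.radians(30))
for x in np.arange(-.006,.004,.0015):
    arm.line_to(tcp(lane2w(L,[x,0,.033])[0],q,.073),.03); f=np.array(arm.read_ft_force()); fx=f[0]*np.cos(L[2])+f[1]*np.sin(L[2]); print(round(x,4),round(fx,1))
    if fx<-6: break
arm.line_to(tcp(lane2w(L,[-.09,0,.04])[0],q,.073),.2)
leave(L); print(arm.read_time())
s=snapshot("side")[210:340,170:330]; t=snapshot("top")[235:335,180:320]
cv2.imwrite("pics/f.png",np.hstack([cv2.resize(s,(400,325)),cv2.resize(t,(400,325))]))
```

```text
above [ 0.72  0.88 -1.09  1.6   0.83  1.19  1.37]
open 0.49103047052138926 F [-0.3 -0.6  4.4]
t 39.4667
[ 0.25  0.8  -1.25  1.94  0.87  1.09  1.35] 0.4876116231455812
placed F [-0.6  1.1 -1. ]
t 43.975
[ 0.5   1.06 -1.16  2.36  1.97  0.54  0.63]
push F [-1.8 -1.5 -1.2] t 46.5917
-0.006 -2.0
-0.0045 -1.6
-0.003 -1.8
-0.0015 -1.4
-0.0 -1.5
0.0015 -1.4
0.003 -2.2
50.7583
```

View pics/f.png

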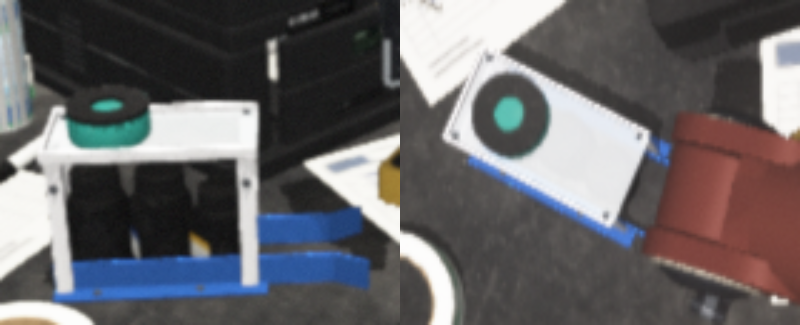

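All three are upright and the file looks closed, but I never felt the stop. I'll check the short bottle's position numerically in the saved side view.

Run:
```python
from h import *
L=E0["L"]; s=camera_info("side"); 
def edges(x,r,z):
    a=np.linspace(0,6.28,100); u=proj(s,lane2w(L,np.c_[x+r*np.cos(a),r*np.sin(a),0*a+z])); return ((u[:,0].min()-170)*2.5).round(1),((u[:,0].max()-170)*2.5).round(1),((u[:,1].mean()-210)*2.5).round()
for x in (.014,.018,.022,.026,.029): print("short",x,"cap z.065",edges(x,.017,.065),"body z.035",edges(x,.022,.035))
for x in (.064,.07,.075): print("blue cap",x,edges(x,.019,.078))
for x in (.113,.118,.123): print("tall cap",x,edges(x,.019,.083))
g=cv2.cvtColor(cv2.imread("pics/f.png"),cv2.COLOR_BGR2GRAY)[:,:400]
for v in (180,186,205,230): print(v,g[v,60:290:4].tolist())
```

```text
short 0.014 cap z.065 (np.float64(220.2), np.float64(265.8), np.float64(191.0)) body z.035 (np.float64(215.3), np.float64(273.5), np.float64(226.0))
short 0.018 cap z.065 (np.float64(214.8), np.float64(260.5), np.float64(191.0)) body z.035 (np.float64(210.0), np.float64(268.3), np.float64(226.0))
short 0.022 cap z.065 (np.float64(209.4), np.float64(255.1), np.float64(191.0)) body z.035 (np.float64(204.6), np.float64(263.0), np.float64(226.0))
short 0.026 cap z.065 (np.float64(204.0), np.float64(249.8), np.float64(191.0)) body z.035 (np.float64(199.3), np.float64(257.7), np.float64(226.0))
short 0.029 cap z.065 (np.float64(200.0), np.float64(245.7), np.float64(192.0)) body z.035 (np.float64(195.3), np.float64(253.7), np.float64(226.0))
blue cap 0.064 (np.float64(148.7), np.float64(200.5), np.float64(178.0))
blue cap 0.07 (np.float64(140.4), np.float64(192.4), np.float64(178.0))
blue cap 0.075 (np.float64(133.6), np.float64(185.6), np.float64(178.0))
tall cap 0.113 (np.float64(80.7), np.float64(133.3), np.float64(174.0))
tall cap 0.118 (np.float64(73.7), np.float64(126.5), np.float64(1
[... 357 characters left out ...]
6, 25, 25, 27, 25, 24, 21, 23, 25, 32, 59, 66, 57, 28, 22, 24, 22, 25, 25, 25, 26, 24, 23, 25, 23, 29, 57, 62, 57, 35, 28, 30, 30, 30, 29, 26, 28, 30, 82, 181, 143, 137, 206, 206, 82, 62, 66, 63, 62, 48, 38, 35]
205 [220, 154, 35, 22, 28, 26, 28, 29, 30, 30, 29, 28, 26, 22, 20, 18, 17, 18, 27, 24, 23, 24, 26, 32, 29, 24, 25, 23, 22, 19, 20, 19, 17, 31, 35, 25, 23, 24, 24, 24, 24, 24, 24, 23, 47, 184, 225, 225, 223, 182, 85, 69, 68, 69, 67, 66, 65, 56]
230 [224, 211, 108, 23, 18, 24, 27, 27, 26, 25, 27, 26, 18, 20, 23, 22, 19, 25, 38, 29, 23, 26, 26, 24, 22, 18, 19, 22, 19, 20, 21, 18, 22, 29, 21, 21, 20, 21, 21, 22, 21, 20, 21, 20, 33, 159, 221, 225, 220, 173, 94, 82, 82, 82, 83, 84, 83, 84]
```

Edges measured in the side view give axes at x ≈ 0.122 (tall), 0.075 (blue) and 0.028 (short). That is practically perfect, and the arm is clear, so I'm handing in.

Run:
```python
from station import ticket,arm
ticket.finish_job(); print(arm.read_time())
```

```text
the job is handed in; nothing more can be done
the job is handed in; nothing more can be done
```

All three bottles are in the lane, upright and closed up against the stop in the order tall, blue, short. I handed the job in at about 51 s of the 69 s allowed. I picked each bottle top-down, set it between the rails in front of the cover, and pushed it in with the shut fingers leaning back 30°.

- **Last check:** the side picture put the axes at about x = 0.122, 0.075 and 0.028 m in the lane's frame. The thresholds are 0.113, 0.064 and 0.018. In the last side and top pictures the reel was still on the cover; the tape roll and tape measure looked in place as far as they showed. I did not measure any of the bystanders' positions, and the white bottle was outside those last pictures.
- **Disagreed:** the final push never showed a clear force rise at the stop; it stayed at about 2 N. The "closed up" result therefore rests on the picture, not on touch.
- **Refused moves:** the arm rejected two retreat lines with the tool leaning back, and a later retreat line fell back to a joint-space move. None of these disturbed anything I could see.

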